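# Set out the salad ingredients on the chopping board

## Task

Set out the ingredients in a row along the middle line of the chopping board, in this order: first the blue dish in the very middle of the board; then the tomato upright in the dish; then the half lemon, cut face down, on the side towards the saucepan, halfway between the dish and that short end of the board; last the carrot on the side towards the grater, halfway between the dish and that end, lying straight across the board (parallel to its short ends). Set each thing down and let go of it rather than dropping it, and leave the saucepan, grater and pepper mill standing where they are.

Things in the scene. Friction and masses are not known exactly. Their poses are not given: they have to be found in the camera images.
- board: Pale wooden chopping board, fixed to the worktop, 180 mm (its x) by 320 mm (its y, the long way) by 20 mm thick, with a thin dark groove line round its edge (look only; the top is flat). Origin: centre of the underside, so the top face is at z = 20 mm. Its long axis y runs roughly left to right as the robot sees it (turned by up to 0.25 rad); +y is the robot's left.
- dish: Small shallow round blue ceramic dish, 60 mm outer diameter, 14 mm high, upright wall 3 mm thick, flat inner floor 4 mm above the underside, inner diameter 54 mm. Origin: centre of the underside, z up. 70 g. Can be gripped across its outside.
- tomato: Red tomato with a green star of leaves on top, standing on its flat base; 46 mm diameter (widest 21 mm above its base), body 39 mm high, stalk to 47 mm. Origin: centre of the base, z up. 60 g.
- lemon: Half a yellow lemon, cut face down: a dome, 57 mm diameter for the lowest 14 mm, 40 mm high with a small nub on top. Origin: centre of the cut face, z up. 60 g.
- carrot: Orange carrot lying down, 120 mm long and up to 30 mm thick, tapering, with a short green stub at its thick end (-x). It does not roll: it bears like a bar 25 mm wide and 29 mm high, which is what the fingers close on. Origin: under the middle of its length, at the height of the surface it lies on; x along its length, z up. 80 g.
- saucepan: Steel saucepan without lid, 150 mm diameter, 90 mm high, with two loop handles along its y reaching 103 mm from its axis. Stands beyond one end of the board, on the robot's left or right. Origin: centre of the underside. Loose, 1.1 kg; to be left alone.
- grater: Steel box grater on a black foot 70 mm (x) by 95 mm (y), with a black hoop handle on top, 228 mm high over all. Stands beyond the other end of the board. Origin: centre of the underside. Loose, 0.6 kg; to be left alone.
- mill: Dark wooden pepper mill, 48 mm diameter, 115 mm high, standing among the ingredients. Origin: centre of the underside. Loose; to be left alone.
Mind the look-alikes: they are no part of the job. What is shaped like the tomato but pink or white is not meant.

How it is judged:
By the outcome, as a careful person would: the job done as asked, in the order asked, and still so for the second after the job is handed in, with the robot touching nothing.
It also fails if it takes over 93 s, if anything falls off the work surface, if the arm or the gripper's body presses on something with over 40 N, if the wrist force passes 120 N, or if a joint passes its speed limit or range.

## Robot

A 7-joint arm with a two-finger parallel gripper is mounted at the origin on the work surface. World frame = base frame: x ahead of the robot, y to its left, z up, the work surface at z = 0. Lengths are in m, angles in rad, forces in N, time in s.
With the tool pointing down it reaches from about 0.425 to 0.925 m from the base axis. Payload 6.8 kg.
Tool frame: the origin (TCP) lies midway between the tips of the shut fingers; the grasp point (between the pads) lies r.grip_point_offset behind it (r.grip_point_offset is the distance from the TCP to the grasp point, in m); z points along the fingers, y is the line along which they close (so a half turn about z gives the same grasp; the last joint's range is limited). The gripper opens to 85 mm and grips with 20 to 120 N. Pads are 22 mm wide; open, the fingers measure 114 mm over their backs; the gripper's body (76 mm by 85 mm) begins 54 mm behind the grasp point. The pads swing forward as they close: fully open they stand 13 mm farther back than shut.
Start: joints at [1.163, 0.477, 0.022, 1.555, -0.011, 1.109, -0.083], TCP at [0.199, -0.645, 0.231] pointing down, gripper open.
Joint ranges: [-2.96, 2.96], [-0.34, 2.1], [-1.41, 1.46], [0.24, 2.44], [-1.37, 4.51], [0.17, 1.92], [-2.96, 2.96]. Speed limits (rad/s): [2.39, 2.39, 3.14, 3.14, 3.14, 3.14, 3.14].

## Interface

Orientations are given as a rotation vector (axis times angle).
In Python, from bench import r gives the robot as it stands. The module is installed in compiled form; this text tells all that it offers.
- The arm moves only by the shell command python3 -m crank 'ROWS' [FORCE]. ROWS is JSON, a list of rows, each a list of 5 numbers: the shift along the world's x, y, z in units of 200 mm (1.0 is 200 mm), then the turn about the world's z in units of 45 degrees (1.0 is 45 degrees), then the opening, from -1 (shut) to 1 (fully open). In form: [[dx, dy, dz, turn, jaw], ...]. A call has 1 to 8 rows; each row shifts and turns the commanded pose from where the row before left it; what a row does not reach is not made up. A row lasts 1/12 s, in which the tool goes at most 41.7 mm and 7.16 degrees, less where a joint would pass 70% of its speed; a pose out of reach is approached as far as the arm can. A call with a number of a shift or a turn outside -1 to 1 is refused whole. A call with a gripper value outside its range is refused whole. The fingers move at their own pace and stop on an object; FORCE is the grip in N (left out, the last holds). Time passes only in rows, so rows that do not move let the fingers close. It gives the time, the measured TCP pose, the force, the opening and the grip force at its end, in the units of the state.
- r.get_obs(): the state, without advancing time (a new reading comes with each control period).
- r.grab_frame(name): name is "side" or "top"; returns the picture (480x640x3 uint8, blue, green, red); there is no depth.
- r.camera_model(name): a dict with "fx", "fy", "cx", "cy" (pixels), "distortion" ([k1, k2, p1, p2, k3] as OpenCV has them; the pictures are not rectified), "R" (3x3) and "t" (3): a world point X has camera coordinates R X + t. Camera axes: x right, y down, z forward; pixel columns grow to the right and rows downward; lengths in m; the calibration is good to about 2 mm. A picture is of the moment at which its call begins. camera_model takes no time and is no camera call.
- r.hand_in(): hands the job in; it is judged then, once.
The state is a dict: "clock": time; "joints": joint angles; "qvel": joint speeds; "tau": joint torques, N m; "tcp_pos": TCP position; "orientation": TCP orientation; "contact_force": force on the tool from outside, world axes, zero at the start; "moment": the same for the moment, N m; "grip_width": finger opening in m; "gripper_force": force on a finger pad.
Only numpy, scipy, OpenCV 4.12 (cv2) and the standard library are available. Lean on these libraries where they do the work, as an engineer would, in place of code of your own. Each camera call takes 0.05 s, during which the arm holds its last target. There are 200 camera calls.

## Working session

There is one attempt and no reset: what is moved stays moved. The work goes in short steps, Python scripts to look and compute and a shell command to move; the robot and the scene stay as the last step left them, time stands still between calls to the robot, and variables do not carry over. Pictures are saved under pics/ and viewed, at most 16 in all, crops included, and the job is handed in when it is done.

```bash
mkdir -p pics
cat > h.py <<'E'
import numpy as np, cv2
from bench import r
def ray(name,u,v):
    c=r.camera_model(name);K=np.array([[c["fx"],0,c["cx"]],[0,c["fy"],c["cy"]],[0,0,1.]])
    p=cv2.undistortPoints(np.array([[[u,v]]],float),K,np.array(c["distortion"],float))[0,0]
    R=np.array(c["R"]);t=np.array(c["t"]);return -R.T@t, R.T@np.array([p[0],p[1],1.])
def at(name,u,v,z):
    o,d=ray(name,u,v);return (o+d*(z-o[2])/d[2]).round(4)
def proj(name,X):
    c=r.camera_model(name);K=np.array([[c["fx"],0,c["cx"]],[0,c["fy"],c["cy"]],[0,0,1.]])
    return cv2.projectPoints(np.array(X,float).reshape(-1,1,3),cv2.Rodrigues(np.array(c["R"]))[0],np.array(c["t"],float),K,np.array(c["distortion"],float))[0][:,0].round(1)
E
python3 - <<'E'
from h import *
for n in("side","top"):
    cv2.imwrite(f"pics/{n}0.png",r.grab_frame(n)); c=r.camera_model(n); print(n,c["fx"],-np.array(c["R"]).T@c["t"],np.array(c["R"])[2])
print(r.get_obs(), r.grip_point_offset)
E
```

```text
side 583.3487420088164 [0.52074295 1.07815807 0.75078584] [ 0.03689363 -0.8338576  -0.55074528]
top 545.9681474782103 [0.32071336 0.02869553 1.30846558] [ 0.17865309  0.00347806 -0.98390598]
{'clock': 0.1, 'joints': array([ 1.16292965,  0.47774821,  0.02236317,  1.5563566 , -0.01151182,
        1.10926825, -0.08307876]), 'qvel': array([-4.14188373e-04,  8.18805692e-05, -3.17413236e-04, -2.01321825e-03,
       -1.18851607e-03, -1.82527508e-04,  6.51342297e-04]), 'tau': array([ 3.77137359e-03, -5.97768545e+01,  1.61336828e+00, -2.81958872e+01,
        1.28455949e-02,  5.01941060e-03, -1.30049136e-05]), 'tcp_pos': array([ 0.19915046, -0.64439969,  0.23040098]), 'orientation': array([-3.10477326e+00, -4.68898249e-01,  5.72231974e-04]), 'contact_force': array([ 0.10978163, -0.41014134,  0.38562681]), 'moment': array([ 0.02754704, -0.02482773,  0.02697208]), 'gripper_force': 0.0, 'grip_width': 0.0852263400227641} 0.0187
```

View pics/top0.png

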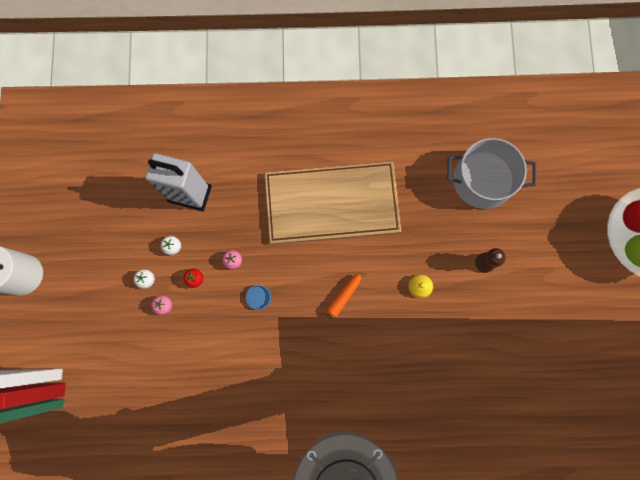

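View pics/side0.png

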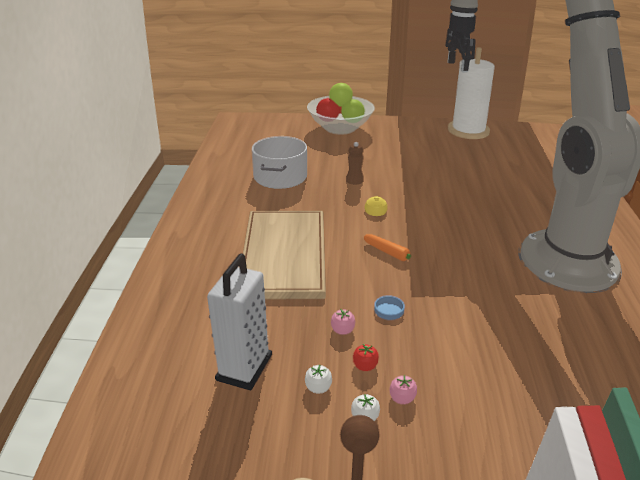

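The top view shows the red tomato at (193,278). Look-alikes are pink at (232,260) and (162,305) and white at (171,245) and (144,279). The dish is at (257,297), carrot at (345,296), lemon at (421,286), mill at (490,260), saucepan on the right (-y) and grater on the left (+y). I choose the red one at (193,278) and check it in a close crop.

Run:
```python
from h import *
im=cv2.imread("pics/top0.png")
a=cv2.resize(im[230:330,130:290],None,fx=5,fy=5,interpolation=cv2.INTER_CUBIC);cv2.imwrite("pics/c1.png",a)
b=cv2.resize(im[155:325,255:445],None,fx=3.5,fy=3.5,interpolation=cv2.INTER_CUBIC);cv2.imwrite("pics/c2.png",b)
hsv=cv2.cvtColor(im,cv2.COLOR_BGR2HSV)
def blob(lo,hi,roi):
    m=np.zeros(im.shape[:2],np.uint8);x0,y0,x1,y1=roi
    m[y0:y1,x0:x1]=cv2.inRange(hsv,lo,hi)[y0:y1,x0:x1]
    n,l,s,c=cv2.connectedComponentsWithStats(m);k=1+s[1:,4].argmax();pts=np.argwhere(l==k)[:,::-1].astype(np.float32)
    return s[k],c[k].round(1),cv2.minAreaRect(pts)
for n,lo,hi,roi in(("dish",(95,80,30),(125,255,255),(235,275,280,320)),("lemon",(20,150,80),(35,255,255),(400,265,445,310)),("carrot",(3,200,120),(18,255,255),(320,265,370,325)),("tomato",(0,190,60),(6,255,255),(178,262,210,293))):
    print(n,blob(lo,hi,roi))
```

```text
dish (array([246, 285,  25,  25, 487], dtype=int32), array([258., 297.]), ((258.0, 297.0), (24.0, 24.0), 90.0))
lemon (array([409, 274,  24,  24, 457], dtype=int32), array([420.4, 286. ]), ((420.5, 285.5), (23.0, 23.0), 90.0))
carrot (array([327, 274,  34,  44, 529], dtype=int32), array([343.3, 296.2]), ((344.8233947753906, 294.97955322265625), (12.377128601074219, 49.325599670410156), 37.56858825683594))
tomato (array([183, 269,  21,  19, 264], dtype=int32), array([193.3, 277.9]), ((193.0, 278.0), (18.0, 20.0), 90.0))
```

View pics/c1.png

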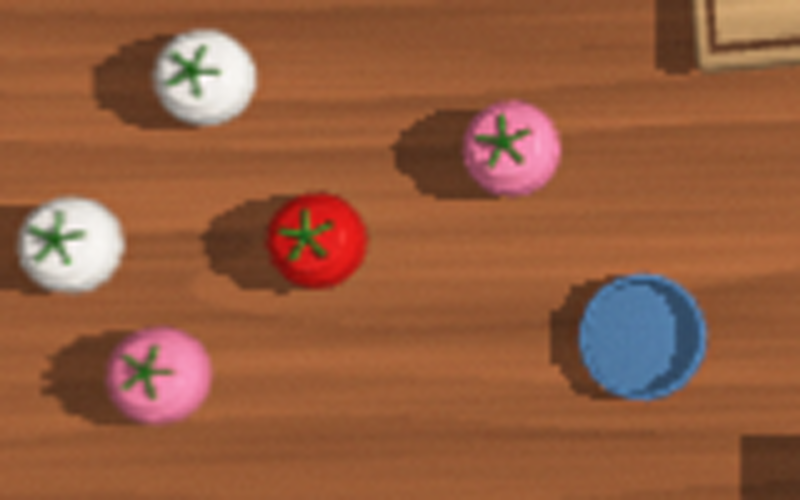

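View pics/c2.png

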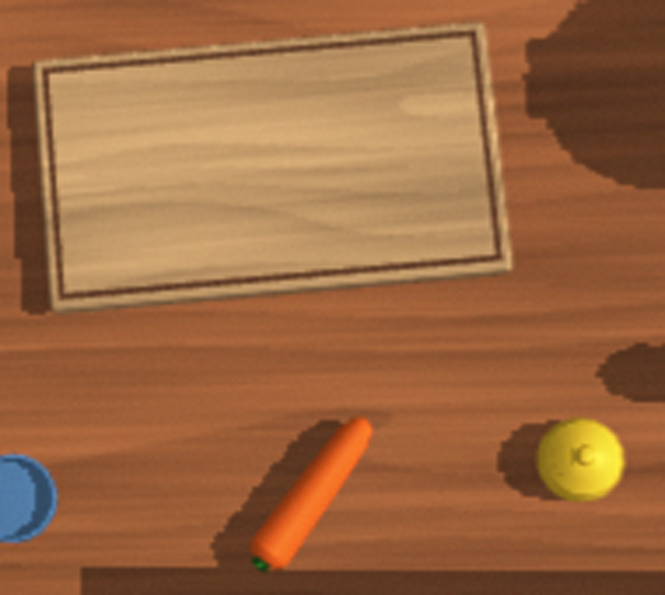

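Crops confirm the red tomato (c1 ~(317,240)), its pink and white look-alikes, and the dish at (643,337). In c2 the board's top corners are ≈(36,63), (484,24), (511,264), (57,303), with the carrot's green thick end at (262,563) and the lemon at (582,459). I'll fit silhouettes in both cameras.

```bash
cat > fit.py <<'E'
from h import *
from scipy.optimize import minimize
def ring(prof,n=24):
    a=np.linspace(0,2*np.pi,n,endpoint=False)
    return np.array([[q*np.cos(t),q*np.sin(t),z] for q,z in prof for t in a])
box=lambda x,y,z:np.array([[i*x/2,j*y/2,k*z] for i in(-1,1) for j in(-1,1) for k in(0,1)])
car=np.array([[x,q*np.cos(t),.0145+q*np.sin(t)] for x,q in((-.053,.0125),(-.048,.0150),(.055,.007),(.06,.004)) for t in np.linspace(0,6.28,16)])
M={"board":box(.18,.32,.02),"dish":ring([(.03,0),(.03,.014)]),
"tomato":ring([(.012,0),(.02,.008),(.023,.021),(.02,.032),(.01,.039)]),
"lemon":ring([(.0285,0),(.0285,.014),(.022,.028),(.01,.037),(.004,.04)]),"carrot":car,
"mill":ring([(.024,0),(.024,.115)])}
COL={"board":((12,40,110),(25,145,255)),"dish":((95,80,30),(125,255,255)),"lemon":((20,140,60),(35,255,255)),"carrot":((3,205,110),(18,255,255)),"tomato":((0,190,60),(6,255,255))}
def mask(im,n,roi):
    hsv=cv2.cvtColor(im,cv2.COLOR_BGR2HSV);x0,y0,x1,y1=roi;m=np.zeros(im.shape[:2],np.uint8)
    m[y0:y1,x0:x1]=cv2.inRange(hsv,*COL[n])[y0:y1,x0:x1]
    m=cv2.morphologyEx(m,cv2.MORPH_OPEN,np.ones((2,2),np.uint8)) if n=="board" else m
    k,l,s,c=cv2.connectedComponentsWithStats(m);k=1+s[1:,4].argmax();return (l==k).astype(np.uint8)
def hull(m):
    p=cv2.convexHull(np.argwhere(m)[:,::-1].astype(np.int32));o=np.zeros_like(m);cv2.fillConvexPoly(o,p,1);return o
def sil(cam,P,S=4):
    h=cv2.convexHull(proj(cam,P).astype(np.float32));o=np.zeros((480*S,640*S),np.uint8)
    cv2.fillConvexPoly(o,np.round(((h+.5)*S-.5)*16).astype(np.int32),1,shift=4)
    return cv2.resize(o.astype(np.float32),(640,480),interpolation=cv2.INTER_AREA)
def fit(n,masks,x0,z=0,yaw=False):
    def pose(p):
        a=p[2] if yaw else 0;c,s=np.cos(a),np.sin(a);return M[n]@np.array([[c,s,0],[-s,c,0],[0,0,1]])+[p[0],p[1],z]
    def f(p): 
        e=0
        for cam,m in masks.items(): q=sil(cam,pose(p));e+=np.abs(q-m).sum()/m.sum()
        return e
    d=3 if yaw else 2;s0=np.vstack([x0[:d]]+[np.array(x0[:d])+v for v in np.diag([.01,.01,.1][:d])])
    g=minimize(f,x0[:d],method="Nelder-Mead",options=dict(initial_simplex=s0,xatol=1e-4,fatol=1e-4,maxiter=90));return g.x.round(4),round(g.fun,3)
E
python3 - <<'E'
from fit import *
T=cv2.imread("pics/top0.png");S=cv2.imread("pics/side0.png")
R={"board":((255,155,410,248),(235,205,330,302)),"dish":((235,275,280,320),(365,290,412,325)),"lemon":((400,265,445,310),(355,190,395,222)),"carrot":((320,265,370,325),(355,230,418,268)),"tomato":((178,262,210,293),(348,338,384,374))}
I={"board":(333,203,.02),"dish":(257.5,297,.01),"lemon":(420.5,286,.015),"carrot":(344,296,.015),"tomato":(193,278,.02)}
for n in R:
    t,s=hull(mask(T,n,R[n][0])),hull(mask(S,n,R[n][1]));g=list(at("top",*I[n])[:2])+[.1 if n=="board" else -.6]
    yw=n in("board","carrot")
    for ms in({"top":t},{"side":s},{"top":t,"side":s}): print(n,list(ms),*fit(n,ms,g,0,yw),t.sum(),s.sum())
print("pan",at("top",493,169,.09),"mill",at("top",484,266,.0),at("side",355,182,0),"grater",at("top",180,197,0))
for a in((160,305),(232,260),(171,245),(144,279)): print("alike",at("top",*a,.02))
E
```

```text
board ['top'] [0.6536 0.0109 0.0678] 0.012 9726 8502
board ['side'] [0.6407 0.0068 0.0407] 0.21 9726 8502
board ['top', 'side'] [0.6532 0.0109 0.0707] 0.258 9726 8502
dish ['top'] [0.4291 0.1945] 0.057 500 413
dish ['side'] [0.4263 0.1864] 0.525 500 413
dish ['top', 'side'] [0.4285 0.1941] 0.608 500 413
lemon ['top'] [ 0.4465 -0.1922] 0.05 467 369
lemon ['side'] [ 0.444 -0.192] 0.061 467 369
lemon ['top', 'side'] [ 0.445  -0.1921] 0.153 467 369Traceback (most recent call last):
  File "<stdin>", line 6, in <module>
  File "fit.py", line 17, in mask
    k,l,s,c=cv2.connectedComponentsWithStats(m);k=1+s[1:,4].argmax();return (l==k).astype(np.uint8)
                                                    ~~~~~~~~~~~~~~^^
ValueError: attempt to get argmax of an empty sequence
```

Run:
```python
from fit import *
COL["carrot"]=((3,150,60),(20,255,255));COL["dish"]=((90,50,20),(130,255,255))
T=cv2.imread("pics/top0.png");S=cv2.imread("pics/side0.png")
hs=cv2.cvtColor(S,cv2.COLOR_BGR2HSV);print(hs[245,385],hs[255,395],hs[250,370],hs[320,389],hs[310,389],hs[360,365],hs[360,375],hs[250,340])
COL["carrot"]=((3,205,110),(18,255,255))
R={"carrot":((320,265,370,325),None),"tomato":((178,262,210,293),(348,338,384,374)),"dish":((235,275,280,320),(365,290,412,325))}
I={"dish":(257.5,297,.01),"carrot":(344,296,.015),"tomato":(193,278,.02)}
for n in R:
    t=hull(mask(T,n,R[n][0]));g=list(at("top",*I[n])[:2])+[-.6]
    print(n,*fit(n,{"top":t},g,0,n=="carrot"))
    if R[n][1]: s=hull(mask(S,n,R[n][1]));print(n,*fit(n,{"side":s},g),s.sum())
print("pan",at("top",493,169,.09),"mill",at("top",484,266,.0),at("side",355,182,0),"grater",at("top",180,197,0))
for a in((160,305),(232,260),(171,245),(144,279)): print("alike",at("top",*a,.02))
```

```text
[ 11 180 169] [ 11 179 162] [ 13 130 116] [  9  87 112] [103  84 203] [  2 179 157] [  2 185 146] [ 13 122 170]
carrot [ 0.4267 -0.0098 -0.6723] 0.183
tomato [0.4771 0.3468] 0.076
tomato [0.4961 0.3299] 10.282 47
dish [0.4291 0.1945] 0.054
dish [0.4274 0.1929] 0.11 574
pan [ 0.705  -0.3598  0.09  ] mill [ 0.4915 -0.3485  0.    ] [ 0.4953 -0.3385  0.    ] grater [0.681  0.3881 0.    ]
alike [0.4148 0.4229 0.02  ]
alike [0.5174 0.2551 0.02  ]
alike [0.5573 0.4013 0.02  ]
alike [0.477  0.4626 0.02  ]
```

Fits: board centre (.6536,.0109), yaw .068; dish (.429,.1945); tomato (.477,.347); lemon (.446,-.192); carrot (.427,-.010), yaw about -.66. Saucepan lies at -y and grater at +y. I'll move to above the dish first.

```bash
python3 -m crank '[[0.14,0.14,0,0,1],[0.14,0.14,0,0,1],[0.14,0.14,0,0,1],[0.14,0.14,0,0,1],[0.14,0.14,0,0,1],[0.14,0.14,0,0,1],[0.14,0.14,0,0,1],[0.14,0.14,0,0,1]]' 30
python3 -m crank '[[0.03,0.19,0,0,1],[0.03,0.19,0,0,1],[0.03,0.19,0,0,1],[0.03,0.19,0,0,1],[0.03,0.19,0,0,1],[0.03,0.19,0,0,1],[0.03,0.19,0,0,1],[0.03,0.19,0,0,1]]'
python3 -m crank '[[-0.025,0.19,0,0,1],[-0.025,0.19,0,0,1],[-0.025,0.19,0,0,1],[-0.025,0.19,0,0,1],[-0.025,0.19,0,0,1],[-0.025,0.19,0,0,1],[-0.025,0.19,0,0,1],[0,0,0,0,1]]'
```

```text
clock: 0.77
tcp_pos: [0.4242, -0.4192, 0.231]
orientation: [-3.106, -0.469, 0.001]
contact_force: [0.5, -0.5, -0.7]
grip_width: 0.0854
gripper_force: 0.0
clock: 1.43
tcp_pos: [0.471, -0.1151, 0.2312]
orientation: [3.106, 0.469, -0.0]
contact_force: [0.8, 0.6, 0.2]
grip_width: 0.0852
gripper_force: 0.0
clock: 2.1
tcp_pos: [0.4346, 0.157, 0.2318]
orientation: [-3.1, -0.485, -0.002]
contact_force: [0.4, -0.3, 0.6]
grip_width: 0.086
gripper_force: 0.0
```

```bash
python3 -m crank '[[-0.014,0.094,0,0,1],[-0.014,0.094,0,0,1],[0,0,-0.19,0,1],[0,0,-0.19,0,1],[0,0,-0.19,0,1],[0,0,-0.19,0,1],[0,0,-0.12,0,1],[0,0,0,0,1]]'
python3 - <<'E'
from h import *
for n in("side","top"): cv2.imwrite(f"pics/{n}1.png",r.grab_frame(n))
im=cv2.imread("pics/side1.png")[250:350,320:460];tp=cv2.imread("pics/top1.png")[230:340,200:330]
cv2.imwrite("pics/c3.png",np.hstack([cv2.resize(im,(400,286)),cv2.resize(tp,(338,286))]))
E
```

```text
clock: 2.77
tcp_pos: [0.4273, 0.1847, 0.0509]
orientation: [3.104, 0.469, -0.014]
contact_force: [0.4, -0.2, 0.1]
grip_width: 0.0852
gripper_force: 0.0
```

View pics/c3.png

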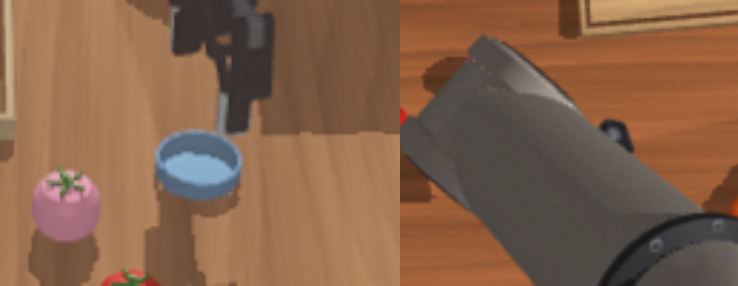

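The crop shows the dish at about (198,165) with a finger just behind it; the TCP is 10 mm short in y. I'll correct and descend.

```bash
python3 -m crank '[[0.009,0.049,0,0,1],[0,0,0,0,1],[0,0,-0.08,0,1],[0,0,-0.08,0,1],[0,0,-0.06,0,1],[0,0,-0.035,0,1],[0,0,0,0,1],[0,0,0,0,1]]'
```

```text
clock: 3.53
tcp_pos: [0.4332, 0.1971, 0.0052]
orientation: [-3.106, -0.469, -0.002]
contact_force: [-0.7, -0.2, -0.7]
grip_width: 0.0855
gripper_force: 0.0
```

```bash
for i in 1 2 3; do python3 -m crank '[[0,0,0,0,1]]' | sed -n 2p; done
```

```text
tcp_pos: [0.4334, 0.1971, 0.0054]
tcp_pos: [0.4333, 0.1969, 0.0052]
tcp_pos: [0.4331, 0.1967, 0.005]
```

```bash
python3 -m crank '[[-0.021,-0.012,-0.025,0,1],[0,0,0,0,1],[0,0,0,0,0.1],[0,0,0,0,-0.2],[0,0,0,0,-0.5],[0,0,0,0,-0.5],[0,0,0,0,-0.5],[0,0,0,0,-0.5]]' 30; python3 -m crank '[[0,0,0,0,-0.5],[0,0,0,0,-0.5],[0,0,0,0,-0.5]]'
python3 - <<'E'
from h import *
cv2.imwrite("pics/side2.png",r.grab_frame("side"))
cv2.imwrite("pics/c4.png",cv2.resize(cv2.imread("pics/side2.png")[250:350,320:460],(560,400)))
E
```

```text
clock: 4.45
tcp_pos: [0.4283, 0.1941, -0.0003]
orientation: [3.106, 0.47, 0.0]
contact_force: [-1.9, -0.8, 5.6]
grip_width: 0.0584
gripper_force: 30.9
clock: 4.7
tcp_pos: [0.4283, 0.1941, -0.0003]
orientation: [3.106, 0.469, 0.0]
contact_force: [-1.3, -0.5, 6.3]
grip_width: 0.0578
gripper_force: 30.9
```

View pics/c4.png

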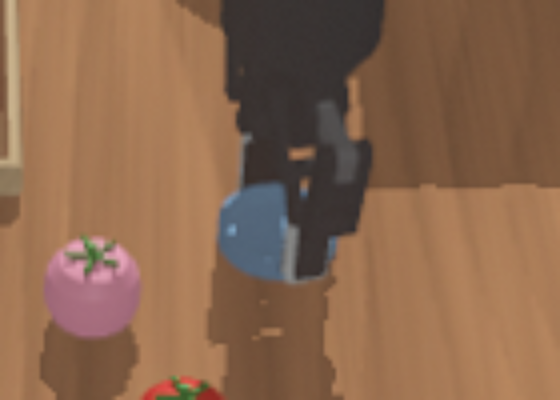

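The dish is gripped (width 58 mm, 31 N) and its inside is shaded by the hand. I'll lift a bit and check that it's level.

```bash
python3 -m crank '[[0,0,0.04,0,-0.5],[0,0,0.1,0,-0.5],[0,0,0.15,0,-0.5],[0,0,0.15,0,-0.5],[0,0,0.1,0,-0.5],[0,0,0,0,-0.5],[0,0,0,0,-0.5]]'
python3 - <<'E'
from h import *
cv2.imwrite("pics/side3.png",r.grab_frame("side"))
cv2.imwrite("pics/c5.png",cv2.resize(cv2.imread("pics/side3.png")[210:310,320:460],(560,400),interpolation=cv2.INTER_CUBIC))
E
```

```text
clock: 5.33
tcp_pos: [0.4292, 0.1943, 0.1085]
orientation: [-3.106, -0.468, -0.005]
contact_force: [0.1, -0.5, -1.8]
grip_width: 0.0581
gripper_force: 32.7
```

View pics/c5.png

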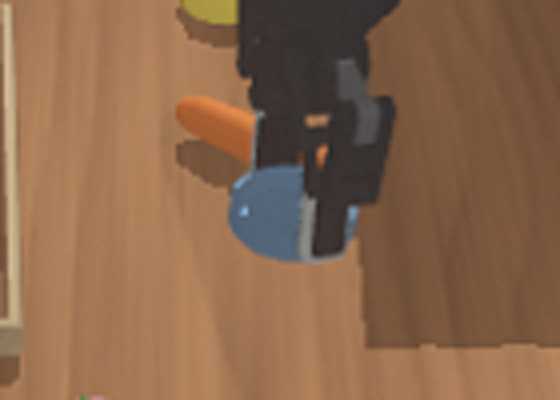

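The dish is held level: ellipse around (293,213), about 125×98 px, as expected for a level dish. Now to the board centre.

```bash
python3 -m crank '[[0.12,-0.1,0,0,-0.5],[0.12,-0.1,0,0,-0.5],[0.12,-0.1,0,0,-0.5],[0.12,-0.1,0,0,-0.5],[0.12,-0.1,0,0,-0.5],[0.12,-0.1,0,0,-0.5],[0.12,-0.1,0,0,-0.5],[0.12,-0.1,0,0,-0.5]]'; python3 -m crank '[[0.08,-0.06,-0.1,0,-0.5],[0.08,-0.06,-0.1,0,-0.5],[0,0,-0.05,0,-0.5],[0,0,0,0,-0.5],[0,0,0,0,-0.5],[0,0,0,0,-0.5]]'
```

```text
clock: 6.05
tcp_pos: [0.6201, 0.0328, 0.1051]
orientation: [-3.106, -0.469, 0.006]
contact_force: [0.8, 0.7, -0.2]
grip_width: 0.0582
gripper_force: 32.7
clock: 6.55
tcp_pos: [0.6516, 0.0117, 0.0573]
orientation: [-3.105, -0.472, 0.001]
contact_force: [0.0, -0.8, -0.5]
grip_width: 0.0581
gripper_force: 32.7
```

```bash
python3 -m crank '[[0.009,-0.005,-0.06,0,-0.5],[0,0,-0.06,0,-0.5],[0,0,-0.04,0,-0.5],[0,0,-0.018,0,-0.5],[0,0,0,0,-0.5],[0,0,0,0,-0.5],[0,0,0,0,-0.5]]'
```

```text
clock: 7.13
tcp_pos: [0.6543, 0.0092, 0.0218]
orientation: [-3.106, -0.469, -0.0]
contact_force: [0.2, -0.1, -0.2]
grip_width: 0.0583
gripper_force: 32.7
```

```bash
python3 -m crank '[[-0.004,0.007,0,0,-0.5],[0,0,-0.006,0,-0.5],[0,0,0,0,-0.5],[0,0,0,0,-0.5],[0,0,-0.003,0,-0.5],[0,0,0,0,-0.5],[0,0,0,0,-0.5]]'
```

```text
clock: 7.72
tcp_pos: [0.6533, 0.0105, 0.0199]
orientation: [3.106, 0.469, -0.0]
contact_force: [-0.3, 0.9, -0.7]
grip_width: 0.0579
gripper_force: 32.7
```

```bash
python3 -m crank '[[0,0,-0.005,0,-0.5],[0,0,0,0,-0.5],[0,0,0,0,-0.5]]'; python3 -m crank '[[0,0,-0.005,0,-0.5],[0,0,0,0,-0.5],[0,0,0,0,-0.5]]'
```

```text
clock: 7.97
tcp_pos: [0.6534, 0.0105, 0.0198]
orientation: [3.106, 0.469, 0.0]
contact_force: [-2.4, 0.1, 6.3]
grip_width: 0.0582
gripper_force: 33.3
clock: 8.22
tcp_pos: [0.6535, 0.0104, 0.0197]
orientation: [3.106, 0.469, 0.0]
contact_force: [-5.9, -1.2, 14.3]
grip_width: 0.0579
gripper_force: 34.0
```

Contact at about 14 N, so the dish is seated. I'll relieve the pressure, release and rise.

```bash
python3 -m crank '[[0,0,0.007,0,-0.5],[0,0,0,0,0.4],[0,0,0,0,0.6],[0,0,0,0,0.7],[0,0,0,0,0.7],[0,0,0.02,0,0.8],[0,0,0.08,0,0.8],[0,0,0.15,0,0.8]]'; python3 -m crank '[[-0.05,0.15,0.1,0.12,0.8],[-0.05,0.15,0.1,0.12,0.8],[-0.05,0.15,0,0.12,0.8],[-0.05,0.15,0,0.12,0.8],[-0.05,0.15,0,0.12,0.8],[-0.05,0.15,0,0.12,0.8],[-0.05,0.15,0,0.12,0.8],[-0.05,0.15,0,0.12,0.8]]'
python3 - <<'E'
from fit import *
print(r.get_obs()["tcp_pos"])
T=r.grab_frame("top");S=r.grab_frame("side");cv2.imwrite("pics/top4.png",T);cv2.imwrite("pics/side4.png",S)
for z,n in((.02,"dish"),):
    c=(.6535,.0105)
    u=proj("top",[[*c,.03]])[0].astype(int);v=proj("side",[[*c,.03]])[0].astype(int);COL["dish"]=((90,50,20),(130,255,255))
    t=mask(T,n,(u[0]-25,u[1]-25,u[0]+25,u[1]+25));s=mask(S,n,(v[0]-28,v[1]-25,v[0]+28,v[1]+25))
    print(fit(n,{"top":hull(t)},c,z),t.sum(),fit(n,{"side":hull(s)},c,z),s.sum())
a=cv2.resize(T[150:250,240:420],(720,400));b=cv2.resize(S[200:310,230:340],(400,400));cv2.imwrite("pics/c6.png",np.hstack([a[:,160:560],b]))
E
```

```text
clock: 8.88
tcp_pos: [0.6507, 0.0102, 0.0666]
orientation: [-3.106, -0.469, 0.01]
contact_force: [0.4, 0.2, 0.2]
grip_width: 0.0768
gripper_force: 0.0
clock: 9.55
tcp_pos: [0.5728, 0.2518, 0.1097]
orientation: [2.712, 1.586, 0.001]
contact_force: [0.3, 0.3, -0.6]
grip_width: 0.077
gripper_force: 0.0
[0.57282824 0.25178451 0.10968376]
(array([0.6547, 0.012 ]), np.float64(0.072)) 466 (array([0.6579, 0.0083]), np.float64(1.559)) 128
```

View pics/c6.png

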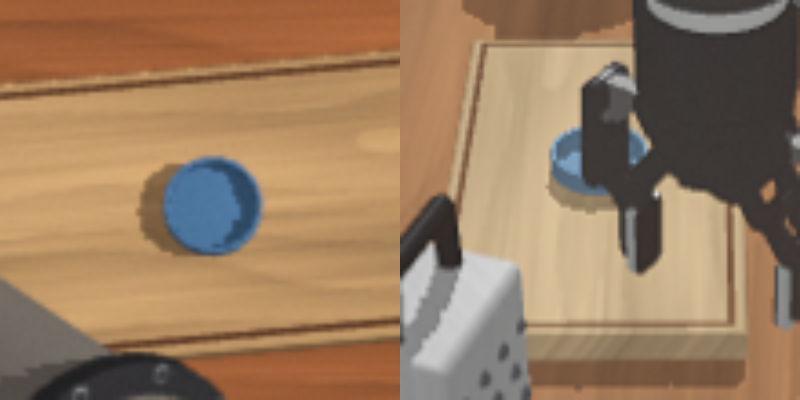

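The dish sits at the centre of the board (top fit .6547,.012 against board .6536,.0109), seen at (213,205) in the crop. Next the tomato.

```bash
python3 -m crank '[[-0.096,0.094,0,0,0.8],[-0.096,0.094,0,0,0.8],[-0.096,0.094,0,0,0.8],[-0.096,0.094,0,0,0.8],[-0.05,0.05,0,0,0.8],[0,0,0,0,0.8],[0,0,0,0,0.8],[0,0,0,0,0.8]]'
```

```text
clock: 10.32
tcp_pos: [0.4881, 0.3341, 0.1092]
orientation: [2.716, 1.576, 0.0]
contact_force: [1.0, 0.4, 0.2]
grip_width: 0.0771
gripper_force: 0.0
```

```bash
python3 -m crank '[[-0.057,0.061,0,0,0.8],[0,0,0,0,0.8],[0,0,0,0,0.8],[0,0,-0.1,0,0.8],[0,0,-0.1,0,0.8],[0,0,0,0,0.8],[0,0,0,0,0.8],[0,0,0,0,0.8]]'
python3 - <<'E'
from h import *
cv2.imwrite("pics/side5.png",r.grab_frame("side"))
cv2.imwrite("pics/c7.png",cv2.resize(cv2.imread("pics/side5.png")[290:420,280:440],(640,520),interpolation=cv2.INTER_CUBIC))
E
```

```text
clock: 10.98
tcp_pos: [0.4761, 0.3476, 0.07]
orientation: [2.716, 1.578, 0.001]
contact_force: [0.3, 1.1, 0.1]
grip_width: 0.077
gripper_force: 0.0
```

View pics/c7.png

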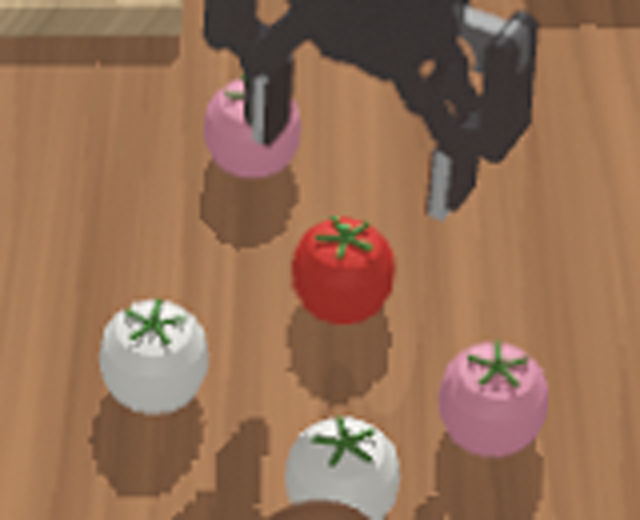

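The fingers at about (262,105) and (440,190) straddle the red tomato at (343,270). Descend and close.

```bash
python3 -m crank '[[0,0,-0.1,0,0.8],[0,0,-0.1,0,0.8],[0,0,-0.09,0,0.8],[0.002,-0.006,0,0,0.8],[0,0,0,0,0.8],[0,0,0,0,0.3],[0,0,0,0,0],[0,0,0,0,-0.5]]' 25; python3 -m crank '[[0,0,0,0,-0.5],[0,0,0,0,-0.5],[0,0,0,0,-0.5],[0,0,0,0,-0.5]]'
```

```text
clock: 11.7
tcp_pos: [0.4765, 0.3475, 0.013]
orientation: [-2.715, -1.579, -0.004]
contact_force: [-2.1, -1.6, 11.3]
grip_width: 0.0442
gripper_force: 24.0
clock: 12.03
tcp_pos: [0.4765, 0.3474, 0.0131]
orientation: [2.716, 1.579, 0.004]
contact_force: [-0.4, -1.5, 6.7]
grip_width: 0.0439
gripper_force: 24.7
```

```bash
python3 -m crank '[[0,0,0.04,0,-0.5],[0,0,0.1,0,-0.5],[0,0,0.15,0,-0.5],[0,0,0.15,0,-0.5],[0,0,0.1,0,-0.5],[0.05,-0.1,0,0,-0.5],[0.08,-0.15,0,0,-0.5],[0.08,-0.15,0,0,-0.5]]'; python3 -m crank '[[0.08,-0.15,0,0,-0.5],[0.08,-0.15,0,0,-0.5],[0.08,-0.15,0,0,-0.5],[0.08,-0.15,0,0,-0.5],[0.08,-0.15,0,0,-0.5],[0.08,-0.15,0,0,-0.5],[0.08,-0.15,0,0,-0.5],[0,0,0,0,-0.5]]'; python3 -m crank '[[0,0,0,0,-0.5],[0,0,0,0,-0.5],[0,0,0,0,-0.5]]'
```

```text
clock: 12.7
tcp_pos: [0.5177, 0.2672, 0.1211]
orientation: [-2.713, -1.584, -0.004]
contact_force: [0.3, -0.6, -0.8]
grip_width: 0.0441
gripper_force: 25.9
clock: 13.37
tcp_pos: [0.6329, 0.047, 0.1197]
orientation: [2.719, 1.563, -0.001]
contact_force: [0.2, -2.2, -0.8]
grip_width: 0.0439
gripper_force: 25.9
clock: 13.62
tcp_pos: [0.629, 0.0586, 0.1199]
orientation: [-2.713, -1.583, -0.001]
contact_force: [-0.1, 0.2, 0.3]
grip_width: 0.0442
gripper_force: 25.9
```

```bash
python3 -m crank '[[0.06,-0.12,0,0,-0.5],[0.065,-0.118,0,0,-0.5],[0,0,-0.1,0,-0.5],[0,0,-0.1,0,-0.5],[0,0,-0.07,0,-0.5],[0,0,0,0,-0.5],[0,0,0,0,-0.5],[0,0,0,0,-0.5]]'
python3 - <<'E'
from h import *
cv2.imwrite("pics/side6.png",r.grab_frame("side"));cv2.imwrite("pics/top6.png",r.grab_frame("top"))
a=cv2.resize(cv2.imread("pics/side6.png")[200:300,230:340],(440,400),interpolation=cv2.INTER_CUBIC)
cv2.imwrite("pics/c8.png",a)
E
```

```text
clock: 14.28
tcp_pos: [0.655, 0.0104, 0.0663]
orientation: [2.714, 1.582, 0.002]
contact_force: [-1.2, 0.1, -0.8]
grip_width: 0.0441
gripper_force: 25.9
```

View pics/c8.png

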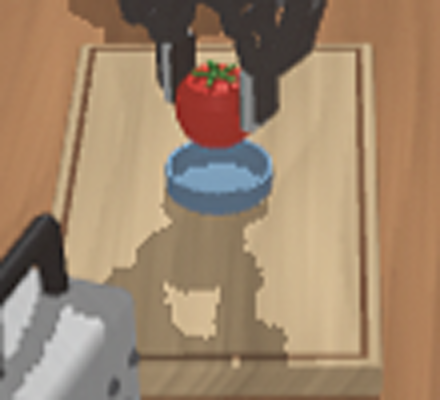

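The tomato is upright (212,105) right above the dish (218,178). Lower it gently.

```bash
python3 -m crank '[[-0.004,0.002,-0.06,0,-0.5],[0,0,-0.05,0,-0.5],[0,0,-0.03,0,-0.5],[0,0,0,0,-0.5],[0,0,0,0,-0.5],[0,0,0,0,-0.5]]'; python3 -m crank '[[0,0,-0.006,0,-0.5],[0,0,0,0,-0.5],[0,0,0,0,-0.5]]'
```

```text
clock: 14.88
tcp_pos: [0.6533, 0.0094, 0.0365]
orientation: [-2.715, -1.58, 0.001]
contact_force: [0.1, -0.5, -0.2]
grip_width: 0.0439
gripper_force: 26.8
clock: 15.13
tcp_pos: [0.6535, 0.0094, 0.0363]
orientation: [2.716, 1.58, -0.001]
contact_force: [-2.4, -0.3, 4.7]
grip_width: 0.0438
gripper_force: 27.2
```

```bash
python3 -m crank '[[0,0,-0.004,0,-0.5],[0,0,0,0,-0.5],[0,0,0,0,-0.5]]'
```

```text
clock: 15.38
tcp_pos: [0.6535, 0.0094, 0.0362]
orientation: [2.715, 1.579, -0.001]
contact_force: [-4.4, -1.3, 9.5]
grip_width: 0.044
gripper_force: 27.7
```

```bash
python3 -m crank '[[0,0,0.005,0,0.05],[0,0,0,0,0.15],[0,0,0,0,0.3],[0,0,0,0,0.45],[0,0,0,0,0.5],[0,0,0.03,0,0.5],[0,0,0.1,0,0.5],[0,0,0.15,0,0.5]]'; python3 -m crank '[[0,0,0.15,0,0.7],[-0.1,-0.1,0.1,0.1,0.8],[-0.13,-0.13,0,0.12,0.8],[-0.13,-0.13,0,0.12,0.8],[-0.13,-0.13,0,0.12,0.8],[-0.13,-0.13,0,0.12,0.8],[-0.13,-0.13,0,0.12,0.8],[-0.13,-0.13,0,0.06,0.8]]';  python3 -m crank '[[0,0,0,0,0.8],[0,0,0,0,0.8],[0,0,0,0,0.8]]'
python3 - <<'E'
from h import *
T=r.grab_frame("top");S=r.grab_frame("side");cv2.imwrite("pics/top7.png",T);cv2.imwrite("pics/side7.png",S)
a=cv2.resize(T[150:250,270:370],(400,400),interpolation=cv2.INTER_CUBIC);b=cv2.resize(S[190:300,230:340],(400,400),interpolation=cv2.INTER_CUBIC);cv2.imwrite("pics/c9.png",np.hstack([a,b]))
E
```

```text
clock: 16.05
tcp_pos: [0.6516, 0.0092, 0.0905]
orientation: [-2.713, -1.579, 0.007]
contact_force: [1.2, 0.1, -0.5]
grip_width: 0.0641
gripper_force: 0.0
clock: 16.72
tcp_pos: [0.4764, -0.1676, 0.1427]
orientation: [2.125, 2.313, -0.0]
contact_force: [0.9, -1.4, 0.2]
grip_width: 0.0767
gripper_force: 0.0
clock: 16.97
tcp_pos: [0.4783, -0.1664, 0.1429]
orientation: [2.131, 2.307, 0.001]
contact_force: [0.2, 0.8, 0.1]
grip_width: 0.077
gripper_force: 0.0
```

View pics/c9.png

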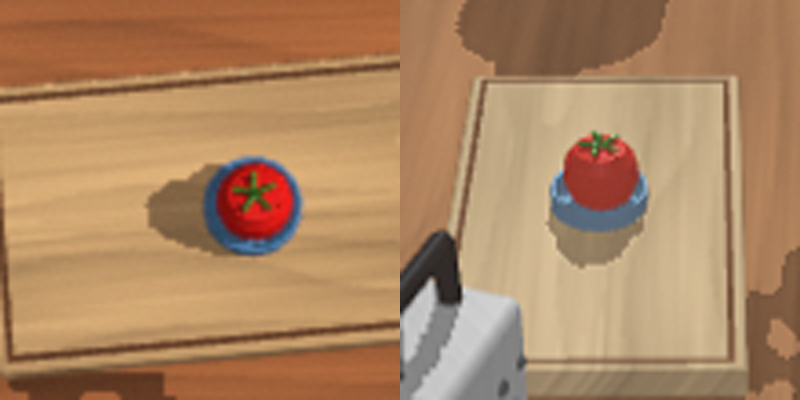

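The tomato stands upright in the dish: crop (255,200) top view, (600,170) side view. Next the lemon, with the closing line already along the board's x.

```bash
python3 -m crank '[[-0.082,-0.064,0,0,1],[-0.082,-0.064,0,0,1],[0,0,-0.1,0,1],[0,0,-0.15,0,1],[0,0,-0.15,0,1],[0,0,0,0,1],[0,0,0,0,1],[0,0,0,0,1]]'
```

```text
clock: 17.73
tcp_pos: [0.4464, -0.1912, 0.0634]
orientation: [2.128, 2.31, 0.002]
contact_force: [-0.1, -0.2, 0.5]
grip_width: 0.086
gripper_force: 0.0
```

```bash
python3 -m crank '[[-0.003,-0.005,-0.1,0,1],[0,0,-0.1,0,1],[0,0,-0.07,0,1],[0,0,-0.042,0,1],[0,0,0,0,1],[0,0,0,0,1],[0,0,0,0,0.5],[0,0,0,0,0.2]]' 25; python3 -m crank '[[0,0,0,0,0],[0,0,0,0,-0.3],[0,0,0,0,-0.3],[0,0,0,0,-0.3],[0,0,0,0,-0.3],[0,0,0,0,-0.3]]'
```

```text
clock: 18.4
tcp_pos: [0.4453, -0.1934, 0.0011]
orientation: [2.13, 2.307, 0.001]
contact_force: [0.5, -0.7, 0.7]
grip_width: 0.0637
gripper_force: 0.0
clock: 18.9
tcp_pos: [0.4452, -0.1934, 0.0012]
orientation: [2.129, 2.307, 0.0]
contact_force: [-2.2, 0.2, 9.3]
grip_width: 0.0555
gripper_force: 24.7
```

```bash
python3 -m crank '[[0,0,0.04,0,-0.3],[0,0,0.1,0,-0.3],[0,0,0.15,0,-0.3],[0,0,0.12,0,-0.3],[0.05,0.03,0,0,-0.3],[0.12,0.07,0,0,-0.3],[0.12,0.07,0,0,-0.3],[0.12,0.07,0,0,-0.3]]'; python3 -m crank '[[0.12,0.07,0,0,-0.3],[0.12,0.07,0,0,-0.3],[0.12,0.07,0,0,-0.3],[0.12,0.07,0,0,-0.3],[0.1,0.06,0,0,-0.3],[0,0,0,0,-0.3],[0,0,0,0,-0.3],[0,0,0,0,-0.3]]'
```

```text
clock: 19.57
tcp_pos: [0.5272, -0.1448, 0.0822]
orientation: [2.132, 2.307, -0.0]
contact_force: [0.9, -1.0, -0.6]
grip_width: 0.055
gripper_force: 27.2
clock: 20.23
tcp_pos: [0.6415, -0.0774, 0.0814]
orientation: [-2.13, -2.308, 0.002]
contact_force: [-0.4, -0.5, -1.6]
grip_width: 0.0556
gripper_force: 27.2
```

```bash
python3 -m crank '[[0.088,0.027,0,0,-0.3],[0,0,-0.08,0,-0.3],[0,0,-0.1,0,-0.3],[0,0,-0.07,0,-0.3],[0,0,-0.03,0,-0.3],[0,0,0,0,-0.3],[0,0,0,0,-0.3],[0,0,0,0,-0.3]]'
python3 - <<'E'
from h import *
S=r.grab_frame("side");cv2.imwrite("pics/side8.png",S)
cv2.imwrite("pics/c10.png",cv2.resize(S[170:280,230:340],(440,440),interpolation=cv2.INTER_CUBIC))
E
```

```text
clock: 20.9
tcp_pos: [0.6604, -0.0718, 0.0267]
orientation: [2.131, 2.308, 0.001]
contact_force: [0.4, -0.3, -0.7]
grip_width: 0.0552
gripper_force: 27.2
```

View pics/c10.png

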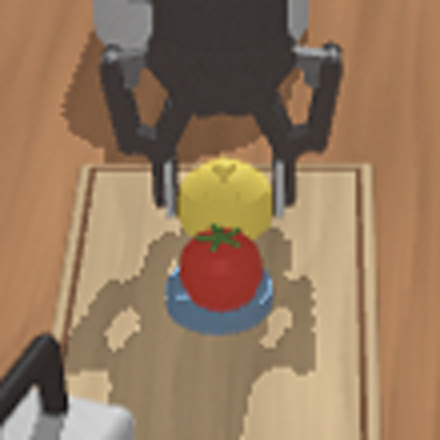

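The lemon (226,198) is held level, nub up, behind the tomato (221,268). Lower in small steps.

```bash
python3 -m crank '[[-0.005,0,-0.025,0,-0.3],[0,0,0,0,-0.3],[0,0,0,0,-0.3]]'; python3 -m crank '[[0,0,-0.006,0,-0.3],[0,0,0,0,-0.3],[0,0,0,0,-0.3]]'
```

```text
clock: 21.2
tcp_pos: [0.6595, -0.0717, 0.0214]
orientation: [2.13, 2.308, 0.001]
contact_force: [1.7, 0.6, 0.8]
grip_width: 0.0552
gripper_force: 27.4
clock: 21.45
tcp_pos: [0.6595, -0.0717, 0.0213]
orientation: [2.13, 2.307, 0.0]
contact_force: [-2.2, -1.0, 10.8]
grip_width: 0.0556
gripper_force: 28.1
```

```bash
python3 -m crank '[[0,0,0.006,0,-0.3],[0,0,0,0,0.35],[0,0,0,0,0.5],[0,0,0,0,0.65],[0,0,0,0,0.65],[0,0,0.03,0,0.65],[0,0,0.1,0,0.65],[0,0,0.15,0,0.65]]'; python3 -m crank '[[0,0,0.15,0,0.5],[0,0,0.15,0,0.2],[-0.14,0.035,0,0.13,0],[-0.14,0.035,0,0.13,0],[-0.14,0.035,0,0.13,0],[-0.14,0.035,0,0.13,0],[-0.14,0.035,0,0.13,0],[-0.14,0.035,0,0.13,0]]'
python3 - <<'E'
from fit import *
T=cv2.imread("pics/top0.png");hsv=cv2.cvtColor(T,cv2.COLOR_BGR2HSV)
m=cv2.inRange(hsv,(3,205,110),(18,255,255));g=cv2.inRange(hsv,(35,60,20),(85,255,255))
m[:265]=0;m[325:]=0;m[:,:320]=0;m[:,370:]=0;g[:300]=0;g[325:]=0;g[:,:320]=0;g[:,345:]=0
P=np.array([at("top",u,v,.0145)[:2] for v,u in np.argwhere(m)]);c=P.mean(0);w,V=np.linalg.eigh(np.cov(P.T));d=V[:,1]*np.sign(V[0,1])
q=(P-c)@d;s=(P-c)@np.array([-d[1],d[0]]);print("c",c,"yaw",np.arctan2(d[1],d[0]),q.min(),q.max(),s.min(),s.max())
G=np.array([at("top",u,v,.0145)[:2] for v,u in np.argwhere(g)]);print("green",((G-c)@d).round(3).min() if len(G) else None,len(G))
mid=(max(q.max(),0)+ (((G-c)@d).min() if len(G) else q.min()))/2;print("mid",c+mid*d,"orange mid",c+(q.max()+q.min())/2*d)
E
```

```text
clock: 22.12
tcp_pos: [0.6567, -0.0718, 0.075]
orientation: [-2.128, -2.305, 0.005]
contact_force: [-0.2, -0.6, 0.1]
grip_width: 0.0703
gripper_force: 0.0
clock: 22.78
tcp_pos: [0.4896, -0.0294, 0.1372]
orientation: [1.328, 2.847, -0.001]
contact_force: [-0.2, 0.3, 0.5]
grip_width: 0.0427
gripper_force: 0.0
c [ 0.42577932 -0.00817685] yaw -0.654830790168024 -0.05372667586107286 0.06306470397939286 -0.01443821284327915 0.014678903094288437
green -0.06 8
mid [ 0.42710718 -0.00919646] orange mid [ 0.42948255 -0.0110204 ]
```

```bash
python3 -m crank '[[-0.09,0.025,0,0.13,0.05],[-0.09,0.025,0,0.13,0.05],[-0.09,0.025,0,0.02,0.05],[0,0,-0.08,0,0.05],[0,0,-0.08,0,0.05],[0,0,0,0,0.05],[0,0,0,0,0.05],[0,0,0,0,0.05]]'
python3 - <<'E'
from h import *
cv2.imwrite("pics/side9.png",r.grab_frame("side"));T=r.grab_frame("top");cv2.imwrite("pics/top9.png",T)
S=cv2.imread("pics/side9.png")
cv2.imwrite("pics/c11.png",np.hstack([cv2.resize(S[180:280,340:440],(400,400),interpolation=cv2.INTER_CUBIC),cv2.resize(T[155:255,280:380],(400,400),interpolation=cv2.INTER_CUBIC)]))
E
```

```text
clock: 23.45
tcp_pos: [0.4375, -0.0144, 0.1057]
orientation: [1.015, 2.972, 0.001]
contact_force: [-0.5, 0.6, 0.5]
grip_width: 0.0452
gripper_force: 0.0
```

View pics/c11.png

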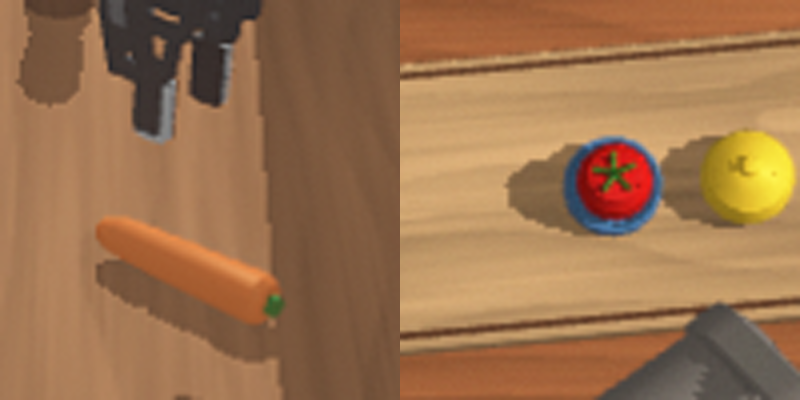

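The lemon sits at (748,177) next to the dish (613,185). The fingers hang aligned over the carrot. Descend and grip.

```bash
python3 -m crank '[[-0.01,0,-0.1,0,0.05],[0,0,-0.12,0,0.05],[0,0,-0.12,0,0.05],[0,0,-0.1,0,0.05],[0,0,-0.06,0,0.05],[0,0,0,0,0.05],[0,0,0,0,0.05],[0,0,0,0,0.05]]' 25; python3 -m crank '[[0,0,0,0,-0.2],[0,0,0,0,-0.4],[0,0,0,0,-0.8],[0,0,0,0,-0.8],[0,0,0,0,-0.8],[0,0,0,0,-0.8]]'
```

```text
clock: 24.22
tcp_pos: [0.4359, -0.0145, 0.0059]
orientation: [1.015, 2.971, 0.001]
contact_force: [-0.5, 0.8, 0.7]
grip_width: 0.0448
gripper_force: 0.0
clock: 24.72
tcp_pos: [0.4357, -0.0148, 0.0059]
orientation: [1.015, 2.971, 0.0]
contact_force: [-0.6, 0.5, 7.2]
grip_width: 0.0245
gripper_force: 24.6
```

```bash
python3 -m crank '[[0,0,0.05,0,-0.8],[0,0,0.12,0,-0.8],[0,0,0.15,0,-0.8],[0,0,0.15,0,-0.8],[0,0,0.1,0,-0.8],[0.06,0.06,0,0.1,-0.8],[0.1,0.06,0,0.1,-0.8],[0.1,0.06,0,0.1,-0.8]]'; python3 -m crank '[[0.1,0.06,0,0.1,-0.8],[0.1,0.06,0,0.1,-0.8],[0.1,0.06,0,0.1,-0.8],[0.1,0.06,0,0.1,-0.8],[0.1,0.06,0,0.1,-0.8],[0.1,0.06,0,0.1,-0.8],[0,0,0,0,-0.8],[0,0,0,0,-0.8]]';python3 -m crank '[[0,0,0,0,-0.8],[0,0,0,0,-0.8]]'
```

```text
clock: 25.38
tcp_pos: [0.4875, 0.0207, 0.1199]
orientation: [0.655, 3.071, -0.002]
contact_force: [-0.6, -0.5, -1.2]
grip_width: 0.0243
gripper_force: 25.3
clock: 26.05
tcp_pos: [0.6073, 0.0941, 0.119]
orientation: [0.076, -3.141, -0.002]
contact_force: [-0.1, 0.5, -0.4]
grip_width: 0.0245
gripper_force: 25.3
clock: 26.22
tcp_pos: [0.6061, 0.0924, 0.1189]
orientation: [0.075, -3.14, 0.002]
contact_force: [-0.8, 0.8, -1.1]
grip_width: 0.0243
gripper_force: 25.3
```

```bash
python3 -m crank '[[0.13,0.003,0,0.026,-0.8],[0.13,0.003,0,0,-0.8],[0,0,-0.1,0,-0.8],[0,0,-0.12,0,-0.8],[0,0,-0.12,0,-0.8],[0,0,0,0,-0.8],[0,0,0,0,-0.8],[0,0,0,0,-0.8]]'
python3 - <<'E'
from h import *
S=r.grab_frame("side");cv2.imwrite("pics/side10.png",S);T=r.grab_frame("top");cv2.imwrite("pics/top10.png",T)
cv2.imwrite("pics/c12.png",np.hstack([cv2.resize(S[190:300,230:340],(400,400),interpolation=cv2.INTER_CUBIC),cv2.resize(T[145:255,255:365],(400,400),interpolation=cv2.INTER_CUBIC)]))
E
```

```text
clock: 26.88
tcp_pos: [0.6593, 0.0945, 0.0524]
orientation: [-0.107, 3.138, 0.001]
contact_force: [1.3, 0.4, -1.3]
grip_width: 0.0241
gripper_force: 25.2
```

View pics/c12.png

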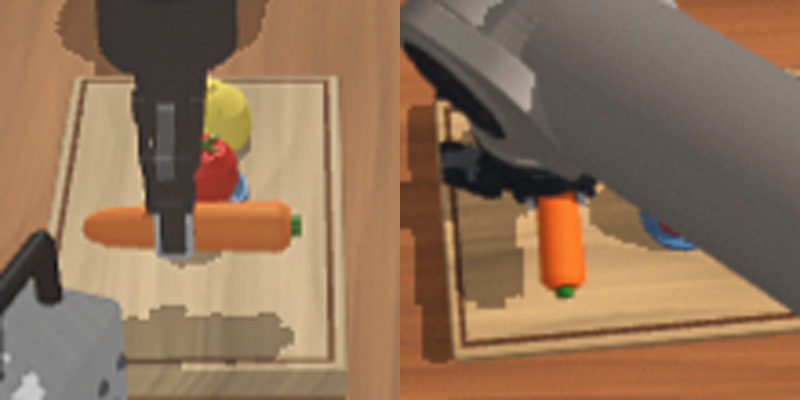

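The carrot is held level across the board: green end at (295,225) side view, (565,292) top view. Lower it.

```bash
python3 -m crank '[[-0.006,-0.005,-0.05,0,-0.8],[0,0,-0.045,0,-0.8],[0,0,-0.028,0,-0.8],[0,0,0,0,-0.8],[0,0,0,0,-0.8]]'; python3 -m crank '[[0,0,-0.006,0,-0.8],[0,0,0,0,-0.8],[0,0,0,0,-0.8]]'
```

```text
clock: 27.4
tcp_pos: [0.6575, 0.0934, 0.0256]
orientation: [0.108, -3.139, 0.0]
contact_force: [0.0, 0.5, -0.8]
grip_width: 0.0245
gripper_force: 25.8
clock: 27.65
tcp_pos: [0.6576, 0.0935, 0.0253]
orientation: [0.108, -3.139, 0.0]
contact_force: [-2.4, -1.5, 4.3]
grip_width: 0.0244
gripper_force: 26.5
```

```bash
python3 -m crank '[[0,0,-0.002,0,-0.8],[0,0,0,0,-0.8],[0,0,0,0,-0.35],[0,0,0,0,-0.2],[0,0,0,0,0],[0,0,0,0,0],[0,0,0.05,0,0],[0,0,0.12,0,0]]'; python3 -m crank '[[0,0,0.15,0,0],[0,0,0.15,0,0],[0,0,0.15,0,0],[-0.1,0.15,0,0,0],[-0.1,0.15,0,0,0],[-0.1,0.15,0,0,0],[-0.1,0.15,0,0,0],[-0.1,0.15,0,0,0]]';python3 -m crank '[[-0.1,0.15,0,0,0],[0,0,0,0,0],[0,0,0,0,0],[0,0,0,0,0]]'
python3 - <<'E'
from fit import *
S=r.grab_frame("side");cv2.imwrite("pics/side11.png",S);T=r.grab_frame("top");cv2.imwrite("pics/top11.png",T)
COL["carrot"]=((3,195,110),(12,255,255))
for n,x0,z,yw in(("carrot",(.648,.0927,.068),.02,1),("lemon",(.659,-.071),.02,0),("tomato",(.654,.011),.024,0)):
    u=proj("top",[[x0[0],x0[1],z+.02]])[0].astype(int)
    k=35 if yw else 17
    t=hull(mask(T,n,(u[0]-k,u[1]-k,u[0]+k,u[1]+k)));p,e=fit(n,{"top":t},x0,z,yw)
    d=p[:2]-[.6536,.0109];a=.0678;print(n,p,e,"board frame",(d[0]*np.cos(a)+d[1]*np.sin(a)).round(4),(-d[0]*np.sin(a)+d[1]*np.cos(a)).round(4))
cv2.imwrite("pics/c13.png",np.hstack([S[80:400,200:480],T[120:320,140:520][:,:,:].repeat(1,0) if 0 else cv2.resize(T[120:320,130:530],(520,260))[:,:].copy()]) if 0 else np.vstack([cv2.resize(T[130:310,130:530],(800,360)),np.hstack([S[150:390,180:480],np.zeros((240,500,3),np.uint8)])]))
E
```

```text
clock: 28.32
tcp_pos: [0.6557, 0.0926, 0.0563]
orientation: [0.108, -3.134, 0.002]
contact_force: [0.2, -0.5, -0.4]
grip_width: 0.0427
gripper_force: 0.0
clock: 28.98
tcp_pos: [0.5568, 0.2447, 0.1496]
orientation: [-0.108, 3.139, 0.0]
contact_force: [1.6, -0.0, -0.4]
grip_width: 0.0426
gripper_force: 0.0
clock: 29.32
tcp_pos: [0.5381, 0.2732, 0.1491]
orientation: [-0.109, 3.139, -0.001]
contact_force: [0.2, 0.1, 1.1]
grip_width: 0.0426
gripper_force: 0.0
carrot [0.6592 0.0936 0.0783] 0.225 board frame 0.0112 0.0821
lemon [ 0.6582 -0.0704] 0.038 board frame -0.0009 -0.0814
tomato [0.6531 0.01  ] 0.109 board frame -0.0006 -0.0009
```

View pics/c13.png

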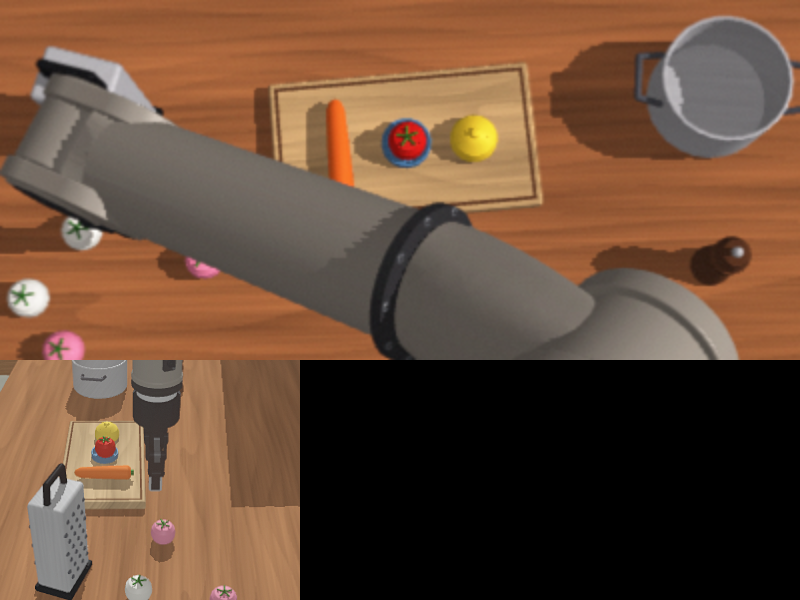

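The row looks right, but the arm hides the carrot's near end at (350,185). Retract a little and remeasure the carrot.

```bash
python3 -m crank '[[-0.1,0.1,0,0,0],[-0.12,0.12,0,0,0],[-0.12,0.12,0,0,0],[-0.08,0.12,0,0,0],[0,0.1,0,0,0],[0,0,0,0,0],[0,0,0,0,0],[0,0,0,0,0]]'
python3 - <<'E'
from fit import *
T=r.grab_frame("top");cv2.imwrite("pics/top12.png",T)
hsv=cv2.cvtColor(T,cv2.COLOR_BGR2HSV);m=cv2.inRange(hsv,(3,205,110),(18,255,255));g=cv2.inRange(hsv,(35,60,20),(85,255,255))
roi=np.zeros_like(m);roi[170:245,270:325]=1;m*=roi;g*=roi
W=lambda k:np.array([at("top",u,v,.0345)[:2] for v,u in np.argwhere(k)])
P=W(m);c=P.mean(0);w,V=np.linalg.eigh(np.cov(P.T));d=V[:,1]*np.sign(V[0,1]);q=(P-c)@d;G=W(g);gm=((G-c)@d).min() if len(G) else q.min()
mid=c+(q.max()+min(gm,q.min()))/2*d;e=mid-[.6536,.0109];a=.0678
print(np.arctan2(d[1],d[0]),q.max()-min(gm,q.min()),mid,e[0]*np.cos(a)+e[1]*np.sin(a),-e[0]*np.sin(a)+e[1]*np.cos(a))
cv2.imwrite("pics/c14.png",cv2.resize(T[130:290,130:430],(750,400),interpolation=cv2.INTER_CUBIC))
E
```

```text
clock: 30.08
tcp_pos: [0.455, 0.3839, 0.1483]
orientation: [0.104, -3.14, 0.002]
contact_force: [-0.9, -0.5, -0.1]
grip_width: 0.0426
gripper_force: 0.0
0.06724752787443915 0.12223333086059246 [0.64645428 0.09292126] -0.0015725211085516775 0.08231692017964007
```

View pics/c14.png

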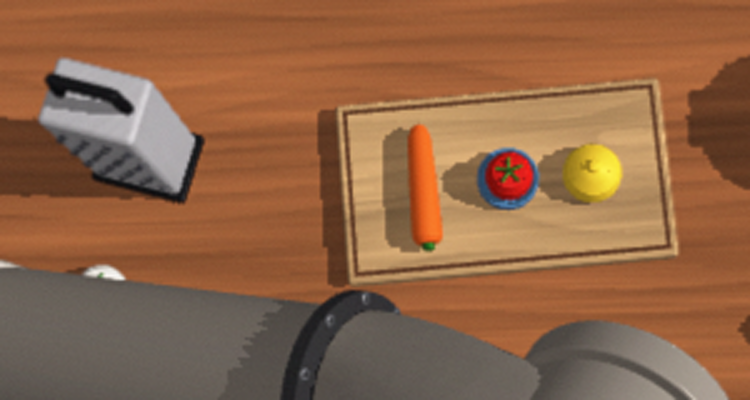

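The carrot (425,187), dish with tomato (508,177) and lemon (592,172) lie in a row on the middle line. The carrot's yaw is .067 against the board's .068, and all offsets are within 2 mm. Handing in.

```bash
python3 -c "
from bench import r
print(r.hand_in())"
```

```text
the job is handed in; nothing more can be done
None
```

The job is done and handed in at about 30 s: dish at the board's centre with the tomato upright in it, lemon 81 mm from it towards the saucepan and carrot 82 mm towards the grater lying straight across, all within about 2 mm of the middle line, with the saucepan, grater and mill left alone.

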